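Gauge a bun stamp in the bench caliper

TASK

The wooden bun stamp swells with washing, so its foot has to be gauged: pick it up by its knob, stand it on the caliper's bed in front of the brass anvil of the fixed jaw and let go of it. Then slide the jaw closed by its thumb post until the stamp's foot is nipped between jaw and anvil, and hold a light, steady thumb pressure on it for about a second (some 8 N, never above 15 N, which would mark the wood), without racking the sliding jaw askew. Leave the stamp upright and lightly nipped, and leave the sugar shaker and the price ticket where they stand.

Things in the scene. Friction and masses are not known exactly. Their poses are not given: they have to be found in the camera images.
- stamp: Loose wooden bun stamp, 0.14 to 0.28 kg, upright at one of three places right of the caliper. Origin: centre of its underside; z up its axis. Round foot nominally 50 mm across but swollen by an unknown 0 to 3 mm (what the caliper finds), 38 mm high; above it a straight round knob 28 mm across, 44 to 90 mm high, with a red band. Grip the knob at about 70 mm height.
- caliper: Bench caliper, fixed; place and yaw vary. Origin: under its bed, at counter height. y: sliding direction, from sliding to fixed jaw; +x: from the beam (near the robot) across the bed. Grey bed 104 mm (x) by 280 mm (y -150 to +130), top 10 mm high; the stamp stands on it. Steel beam x -47 to -25 mm, 28 mm high. Both jaws are bars from the beam to x +44 mm, 46 mm high, faces square to y.
- fixed_jaw_face (a point): On the face of the fixed jaw, at caliper x +10, y +85, z 30 mm; axes as the caliper's. Here the brass anvil screw, a flat disc 26 mm across, stands out of the face towards -y by 6 to 22 mm: set anew each time and not measured. Set the stamp's axis at this x (within 10 mm), 50 to 54 mm to the -y side of this point; the sliding jaw will push it on to the anvil.
- sliding_jaw_face (a point): On the face of the sliding jaw, at caliper coordinates x +10, y -35 mm plus jaw_slide, z 30 mm, looking to +y. Axes as the slider's.
- thumb_post (a point): Top of the slider's thumb post: an upright round black post 15 mm across with a red band, from 40 to 90 mm above the counter (this point: 90 mm), over the beam (caliper x -36 mm), 68 mm behind the sliding face. Push it along caliper +y from behind (nothing higher than 40 mm stands there), or pinch it lightly; forcing it sideways racks the jaw.
- jaw_slide (a joint): Travel of the sliding jaw in m: 0 fully open, 0.10 end of travel; the opening between the two jaws' faces is 0.120 - value, less the anvil. Starts at 0 to 0.02. It drags with about 3 N (plus 12 N per m/s) and stays where it is left, so most of that drag stays on the stamp as a nip when the post is let go; pushing the stamp along the bed takes another 1 to 3 N.
- jaw_tilt (a joint): Racking of the sliding jaw about a vertical axis over the beam, 30 mm ahead of the post, in rad: 0 is square. Stiff spring play of 40 N m per rad; a press of 10 N on the stamp turns it by some 0.005 to 0.01. It must not exceed 0.035 either way.
- sugar_shaker: Bystander: clear sugar shaker with grey cap, 44 mm across, 90 mm tall; origin centre of underside. Leave it alone.
- ticket_stand: Bystander: black price ticket in a pale foot, 70 x 24 x 58 mm; origin centre of underside. Leave it alone.
There are look-alikes about, which are no part of the job. What is shaped like the stamp but purple is not meant.

How it is judged:
By the outcome, as a careful person would: the job done as asked, in the order asked, and still so for the second after the job is handed in, with the robot touching nothing.
It also fails if it takes over 64 s, if anything falls off the work surface, if the arm or the gripper's body presses on something with over 40 N, if the wrist force passes 120 N, or if a joint passes its speed limit or range.

ROBOT

A 6-joint arm with a two-finger parallel gripper is mounted at the origin on a cart in front of the work surface, level with it; the furniture and walls round the work are solid. World frame = base frame: x ahead of the robot, y to its left, z up, the work surface at z = 0. Lengths are in mm, angles in degrees, forces in N, time in s.
With the tool pointing down it reaches from about 350 to 850 mm from the base axis. Payload 8.1 kg.
Tool frame: the origin (TCP) lies between the finger pads; the fingertips stand 25 mm ahead of it and the grasp point (between the pads) lies 6 mm ahead of it (r.tcp_to_tips is the distance from the TCP to the fingertips, in mm); z points along the fingers, y is the line along which they close (so a half turn about z gives the same grasp; the last joint's range is limited). The gripper opens to 85 mm and grips with 20 to 120 N. Pads are 22 mm wide; open, the fingers measure 114 mm over their backs; the gripper's body (76 mm by 85 mm) begins 54 mm behind the grasp point. The pads swing forward as they close: fully open they stand 13 mm farther back than shut.
Start: joints at [-68.434, 7.471, 85.268, -0, 87.261, -4.893], TCP at [267.356, -537.146, 256.292] pointing down, gripper open.
Joint ranges: [-169.43, 169.43], [-51.17, 129.36], [1.28, 143.12], [-76.62, 256.62], [0, 156.53], [-152.29, 152.29]. Speed limits (degrees/s): [136.94, 136.94, 159.86, 180, 180, 180].

INTERFACE

Orientations are given as [roll, pitch, yaw] about the fixed x, y, z axes, in that order (R = Rz(yaw) Ry(pitch) Rx(roll)).
In Python, from bench import r gives the robot as it stands.
- The arm moves only by the tool apply_moves, never from a script. Its arguments are lists of equal length, an entry for each row: "angular": the turn, a rotation vector about the world's x, y, z in units of 8 degrees (1.0 is 8 degrees), a list of three; "travel": the shift along the world's x, y, z in units of 40 mm (1.0 is 40 mm), a list of three; "jaw": the opening, from 0 (shut) to 1 (fully open). A call has 1 to 20 rows; each row shifts and turns the commanded pose from where the row before left it; what a row does not reach is not made up. A row lasts 1/8 s, in which the tool goes at most 62.5 mm and 10.7 degrees, less where a joint would pass 70% of its speed; a pose out of reach is approached as far as the arm can. A call is refused whole if a number of a shift passes 1 or a number of a turn 1, either way. A call with a gripper value outside its range is refused whole. The fingers move at their own pace and stop on an object; "force" is the grip in N (left out, the last holds). Time passes only in rows, so rows that do not move let the fingers close. It gives the time, the measured TCP pose, the force, the opening and the grip force at its end, in the units of the state.
- r.sense(): the state, without advancing time (a new reading comes with each control period).
- r.snapshot(name): name is "scene" or "top"; returns a dict with "color" (420x560x3 uint8, red, green, blue), "fx", "fy", "cx", "cy" (pixels), "R" (3x3) and "t" (3): a world point X has camera coordinates R X + t. Camera axes: x right, y down, z forward; pixel columns grow to the right and rows downward; lengths in mm; the calibration is good to about 2 mm. A picture is of the moment at which its call begins. There is no depth.
- r.hand_in(): hands the job in; it is judged then, once.
The state is a dict: "time": time; "joint_pos": joint angles; "qd": joint speeds; "joint_efforts": joint torques, N m; "tool_pos": TCP position; "tcp_rot": TCP orientation; "ft_force": force on the tool from outside, world axes, zero at the start; "wrist_torque": the same for the moment, N m; "finger_gap": finger opening in mm; "grip_force": force on a finger pad.
Only numpy, scipy, OpenCV 4.12 (cv2) and the standard library are available. Lean on these libraries where they do the work, as an engineer would, in place of code of your own. Each camera call takes 0.05 s, during which the arm holds its last target. There are 200 camera calls.

## Working session

There is one attempt and no reset: what is moved stays moved. The work goes in short steps, Python scripts to look and compute and a tool call to move; the robot and the scene stay as the last step left them, time stands still between calls to the robot, and variables do not carry over. Pictures are saved under pics/ and viewed, at most 10 in all, crops included, and the job is handed in when it is done.

Besides the shell and the picture viewer there is one more tool, called after "Emit:" as name(argument=value, ...) on one line, values as JSON. apply_moves: Moves the arm, as the interface text tells. Its arguments: {"type":"object","properties":{"angular":{"type":"array"},"travel":{"type":"array"},"jaw":{"type":"array"},"force":{"type":"number"}},"required":["angular","travel","jaw"]}

```bash
mkdir -p pics; cat > h.py <<'E'
import numpy as np,cv2
from bench import r
def snap(n,f,crop=None,s=1):
    d=r.snapshot(n); im=cv2.cvtColor(d["color"],cv2.COLOR_RGB2BGR)
    if crop: a,b,c,e=crop; im=im[b:e,a:c]
    if s!=1: im=cv2.resize(im,None,fx=s,fy=s,interpolation=cv2.INTER_CUBIC)
    cv2.imwrite("pics/"+f,im); return d
def ray(d,u,v,z):
    R=np.array(d["R"]);t=np.array(d["t"]);c=-R.T@t
    w=R.T@np.array([(u-d["cx"])/d["fx"],(v-d["cy"])/d["fy"],1])
    return (c+w*(z-c[2])/w[2]).round(1)
def proj(d,X):
    p=np.array(d["R"])@np.array(X)+np.array(d["t"]); return (d["fx"]*p[0]/p[2]+d["cx"],d["fy"]*p[1]/p[2]+d["cy"])
E
python3 - <<'E'
from h import *
for n in("scene","top"):
    d=snap(n,n+"0.png"); R=np.array(d["R"]);print(n,d["fx"],-R.T@np.array(d["t"]),R.round(2).tolist())
print(r.sense()["tcp_rot"])
E
```

```text
scene 513.4990506592994 [ 28.85975568 646.7400602  812.71514301] [[-0.84, -0.54, 0.02], [-0.35, 0.51, -0.78], [0.41, -0.67, -0.62]]
top 476.84522613020926 [ 397.68604948 -124.74742095 1058.57958311] [[0.03, -1.0, 0.0], [-0.99, -0.03, -0.1], [0.1, 0.0, -1.0]]
[-1.79903934e+02 -9.93518266e-03  2.64585272e+01]
```

View pics/scene0.png

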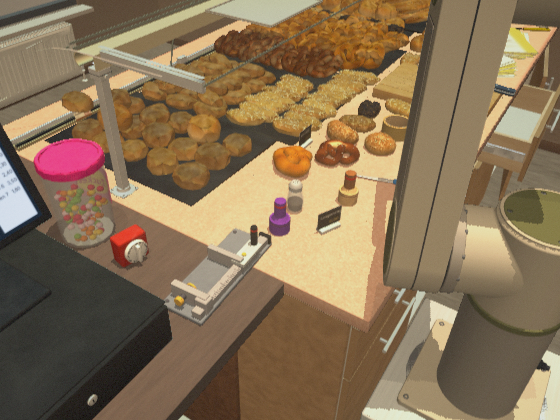

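View pics/top0.png

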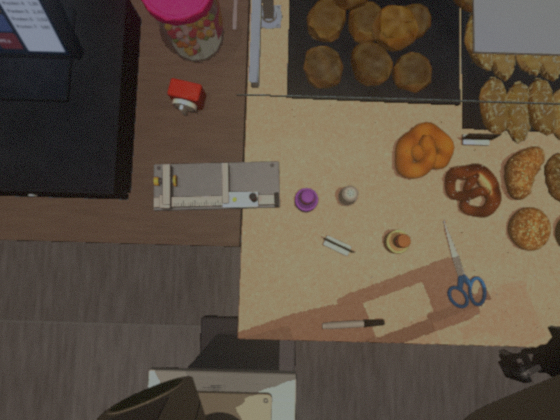

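Two things are stamp-shaped. One is purple at top (307,199) / scene (280,216). The other is pale wood with a reddish knob at top (400,241) / scene (348,188), and this one fits the description. The caliper is at top (153–280, 160–210), shaker at (348,195), ticket at (339,245). I'll confirm this in enlarged crops.

```bash
python3 - <<'E'
from h import *
d=r.snapshot("top");e=r.snapshot("scene")
f=lambda d,a,b,c,g,s:cv2.resize(cv2.cvtColor(d["color"],4)[b:g,a:c],None,fx=s,fy=s,interpolation=2)
A=f(d,145,150,305,220,5)
B=f(d,305,170,415,260,3.6); C=f(e,270,140,370,240,3.24)
h=min(B.shape[0],C.shape[0])
cv2.imwrite("pics/a.png",A);cv2.imwrite("pics/b.png",np.hstack([B[:h],C[:h]]))
E
```

```text
(no output)
```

View pics/a.png

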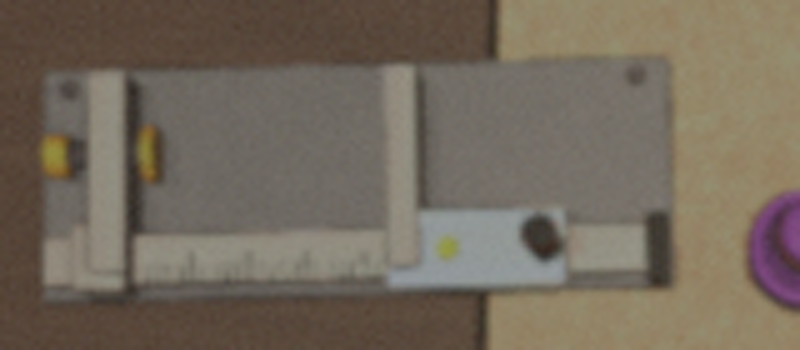

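View pics/b.png

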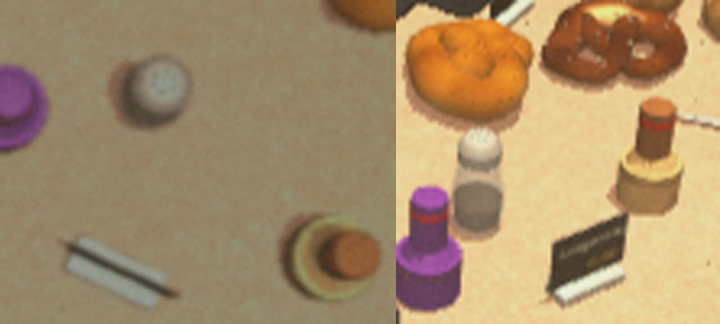

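The crops confirm it: the wooden stamp with a reddish banded knob has its knob top at top-crop (352,255). In the caliper crop the bed corners are (43,74), (668,60), (672,286) and (43,300), and the post top is about (540,230). The anvil is at (155,153).

```bash
python3 - <<'E'
from h import *
d=r.snapshot("top");e=r.snapshot("scene")
c=lambda u,v:(u/5+145,v/5+150)
P=[ray(d,*c(*p),10) for p in((43,74),(668,60),(672,286),(43,300))]
print("bed",P)
L=np.array([(52,130),(52,-150),(-52,-150),(-52,130)],float)
W=np.array(P)[:,:2]
lc=L-L.mean(0);wc=W-W.mean(0)
yaw=np.arctan2((lc[:,0]*wc[:,1]-lc[:,1]*wc[:,0]).sum(),(lc*wc).sum())
R=np.array([[np.cos(yaw),-np.sin(yaw)],[np.sin(yaw),np.cos(yaw)]])
o=W.mean(0)-R@L.mean(0);print("cal",o,np.degrees(yaw),"res",(W-(L@R.T+o)).round(1).tolist())
w2l=lambda X:(R.T@(X[:2]-o)).round(1)
print("post local",w2l(ray(d,*c(540,228),90)), ray(d,*c(540,228),90))
print("slide face",w2l(ray(d,*c(386,66),46)),w2l(ray(d,*c(386,264),46)),"fixed",w2l(ray(d,*c(128,70),46)),"anvil",w2l(ray(d,*c(160,153),30)))
print("knob top",ray(d,352/3.6+305,255/3.6+170,90),"foot ring z38",ray(d,331/3.6+305,257/3.6+170,38))
print("scene knob",ray(e,261/3.24+270,105/3.24+140,90))
print("target",o+R@[10,33], "purple",ray(d,307,198,90),"shaker",ray(d,349,194,90),"ticket",ray(d,339,245,30))
print([proj(e,[*(o+R@l),10]) for l in L])
E
```

```text
bed [array([595.9, 169.6,  10. ]), array([ 610.3, -108.8,   10. ]), array([ 508.9, -113.5,   10. ]), array([494.8, 164. ,  10. ])]
cal [551.96346992  37.81190828] 2.9321311575561255 res [[-1.3, -0.7], [-1.3, 0.5], [1.2, 1.2], [1.4, -1.0]]
post local [-34.2 -95.8] [522.7 -59.6  90. ]
slide face [ 43.5 -28. ] [-42.4 -27.2] fixed [44.2 83. ] anvil [10.5 72.8]
knob top [ 438.9 -366.7   90. ] foot ring z38 [ 439.6 -367.2   38. ]
scene knob [ 439.  -367.6   90. ]
target [560.26232892  71.28023568] purple [ 520.9 -170.3   90. ] shaker [ 531.6 -256.1   90. ] ticket [ 428.6 -244.4   30. ]
[(np.float64(159.82141327668606), np.float64(302.1905861492599)), (np.float64(235.3322339754642), np.float64(226.61357622940187)), (np.float64(272.5296004289627), np.float64(241.41961984152215)), (np.float64(201.21654818627923), np.float64(322.73420177780486))]
```

Emit:
apply_moves(angular=[[0,0,0.83],[0,0,0.83],[0,0,0.83],[0,0,0.83],[0,0,0.83],[0,0,0.83],[0,0,0.83],[0,0,0.83],[0,0,0.83],[0,0,0.83],[0,0,0],[0,0,0]], travel=[[0.43,0.425,-0.24],[0.43,0.425,-0.24],[0.43,0.425,-0.24],[0.43,0.425,-0.24],[0.43,0.425,-0.24],[0.43,0.425,-0.24],[0.43,0.425,-0.24],[0.43,0.425,-0.24],[0.43,0.425,-0.24],[0.43,0.425,-0.24],[0,0,0],[0,0,0]], jaw=[1,1,1,1,1,1,1,1,1,1,1,1], force=30)

```text
time: 1.8
tool_pos: [439.1, -367.5, 160.5]
tcp_rot: [-180.0, 0.0, 92.8]
ft_force: [-0.2, 0.3, 0.2]
finger_gap: 85.3
grip_force: 0.0
```

Emit:
apply_moves(angular=[[0,0,0],[0,0,0],[0,0,0],[0,0,0],[0,0,0],[0,0,0],[0,0,0],[0,0,0],[0,0,0],[0,0,0],[0,0,0],[0,0,0]], travel=[[0,0,-0.6],[0,0,-0.6],[0,0,-0.5],[0,0,-0.3],[0,0,-0.1],[0,0,0],[0,0,0],[0,0,0],[0,0,0],[0,0,0],[0,0,0],[0,0,0]], jaw=[1,1,1,1,0.8,0.6,0.5,0.4,0.3,0.2,0.2,0.2], force=30)

```text
time: 3.3
tool_pos: [439.8, -367.5, 77.0]
tcp_rot: [180.0, 0.0, 92.9]
ft_force: [-0.8, 1.5, 5.6]
finger_gap: 28.1
grip_force: 30.1
```

Emit:
apply_moves(angular=[[0,0,0],[0,0,0],[0,0,0],[0,0,0],[0,0,0],[0,0,0]], travel=[[0,0,0.3],[0,0,0.6],[0,0,0.8],[0,0,0.8],[0,0,0.4],[0,0,0.2]], jaw=[0.2,0.2,0.2,0.2,0.2,0.2], force=40)

```text
time: 4.05
tool_pos: [439.4, -367.2, 200.9]
tcp_rot: [180.0, 0.0, 92.9]
ft_force: [-0.2, 0.9, -2.1]
finger_gap: 27.4
grip_force: 39.6
```

Emit:
apply_moves(angular=[[0,0,0],[0,0,0],[0,0,0],[0,0,0],[0,0,0],[0,0,0],[0,0,0],[0,0,0],[0,0,0],[0,0,0],[0,0,0],[0,0,0],[0,0,0],[0,0,0],[0,0,0],[0,0,0],[0,0,0],[0,0,0],[0,0,0]], travel=[[0.094,0.342,0],[0.188,0.684,0],[0.188,0.684,0],[0.188,0.684,0],[0.188,0.684,0],[0.188,0.684,0],[0.188,0.684,0],[0.188,0.684,0],[0.188,0.684,0],[0.188,0.684,0],[0.188,0.684,0],[0.188,0.684,0],[0.188,0.684,0],[0.188,0.684,0],[0.188,0.684,0],[0.188,0.684,0],[0.094,0.342,0],[0,0,0],[0,0,0]], jaw=[0.2,0.2,0.2,0.2,0.2,0.2,0.2,0.2,0.2,0.2,0.2,0.2,0.2,0.2,0.2,0.2,0.2,0.2,0.2])

```text
time: 6.42
tool_pos: [559.3, 70.0, 199.8]
tcp_rot: [-180.0, 0.0, 92.8]
ft_force: [0.1, -0.5, -0.6]
finger_gap: 27.5
grip_force: 39.7
```

```bash
python3 - <<'E'
from h import *
snap("scene","s1.png",(100,100,400,325),2.6)
print(r.sense()["ft_force"],r.sense()["wrist_torque"])
E
```

```text
[-0.21024819 -0.50046493 -2.89522059] [-0.02264403  0.03549725  0.00134703]
```

View pics/s1.png

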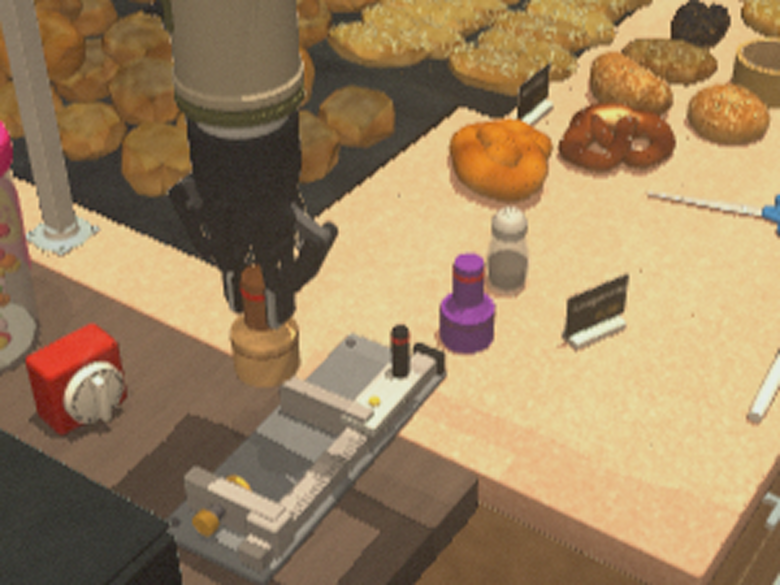

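The stamp is held upright above the bed between the jaws; both bystanders are untouched. Next I'll lower it.

Emit:
apply_moves(angular=[[0,0,0],[0,0,0],[0,0,0],[0,0,0],[0,0,0],[0,0,0],[0,0,0],[0,0,0]], travel=[[0,0,-0.3],[0,0,-0.6],[0,0,-0.7],[0,0,-0.6],[0,0,-0.35],[0,0,-0.15],[0,0,-0.05],[0,0,0]], jaw=[0.2,0.2,0.2,0.2,0.2,0.2,0.2,0.2])

```text
time: 7.48
tool_pos: [560.3, 70.6, 91.1]
tcp_rot: [179.9, 0.0, 92.9]
ft_force: [0.1, -0.6, -1.7]
finger_gap: 27.1
grip_force: 39.7
```

Emit:
apply_moves(angular=[[0,0,0],[0,0,0],[0,0,0]], travel=[[0,0,-0.03],[0,0,-0.02],[0,0,0]], jaw=[0.2,0.2,0.2])

```text
time: 7.85
tool_pos: [559.7, 70.6, 88.4]
tcp_rot: [180.0, -0.0, 92.9]
ft_force: [0.0, 0.3, -3.0]
finger_gap: 27.7
grip_force: 39.7
```

Emit:
apply_moves(angular=[[0,0,0],[0,0,0],[0,0,0]], travel=[[0,0,-0.02],[0,0,-0.015],[0,0,0]], jaw=[0.2,0.2,0.2])

```text
time: 8.22
tool_pos: [559.7, 70.7, 87.1]
tcp_rot: [180.0, -0.0, 92.9]
ft_force: [-0.9, 0.3, 0.1]
finger_gap: 27.2
grip_force: 39.9
```

Emit:
apply_moves(angular=[[0,0,0],[0,0,0],[0,0,0],[0,0,0],[0,0,0],[0,0,0],[0,0,0],[0,0,0]], travel=[[0,0,-0.012],[0,0,0],[0,0,0],[0,0,0],[0,0,0],[0,0,0],[0,0,0],[0,0,0]], jaw=[0.2,0.2,0.36,0.42,0.5,0.6,0.7,0.7])

```text
time: 9.22
tool_pos: [559.7, 70.6, 86.4]
tcp_rot: [-180.0, -0.0, 92.9]
ft_force: [-0.5, 0.6, -0.4]
finger_gap: 59.8
grip_force: 0.0
```

Emit:
apply_moves(angular=[[0,0,0],[0,0,0],[0,0,0],[0,0,0],[0,0,0],[0,0,0],[0,0,0],[0,0,0],[0,0,0],[0,0,0],[0,0,0],[0,0,0],[0,0,0]], travel=[[0,0,0.2],[0,0,0.5],[0,0,0.7],[0,0,0.7],[0,0,0.2],[0,-0.5,0],[-0.2,-0.8,0],[-0.2,-0.8,0],[-0.2,-0.8,0],[-0.2,-0.8,0],[-0.2,-0.6,0],[0,0,0],[0,0,0]], jaw=[0.7,0.7,0.7,0.7,0.5,0.3,0,0,0,0,0,0,0])

```text
time: 10.85
tool_pos: [519.2, -101.4, 177.6]
tcp_rot: [-179.9, -0.0, 92.8]
ft_force: [0.2, 0.5, -0.2]
finger_gap: -0.2
grip_force: 0.0
```

```bash
python3 - <<'E'
from h import *
f=lambda d,a,b,c,g,s:cv2.resize(cv2.cvtColor(d["color"],4)[b:g,a:c],None,fx=s,fy=s,interpolation=2)
d=r.snapshot("top");e=r.snapshot("scene")
A=f(d,145,130,305,220,4);B=f(e,140,180,300,330,1.6);B=cv2.copyMakeBorder(B,0,0,0,A.shape[1]-B.shape[1],0)
cv2.imwrite("pics/t2.png",np.vstack([A,B]));print(A.shape,B.shape,r.sense()["ft_force"])
E
```

```text
(360, 640, 3) (240, 640, 3) [ 0.33901433  0.79197535 -0.92790866]
```

View pics/t2.png

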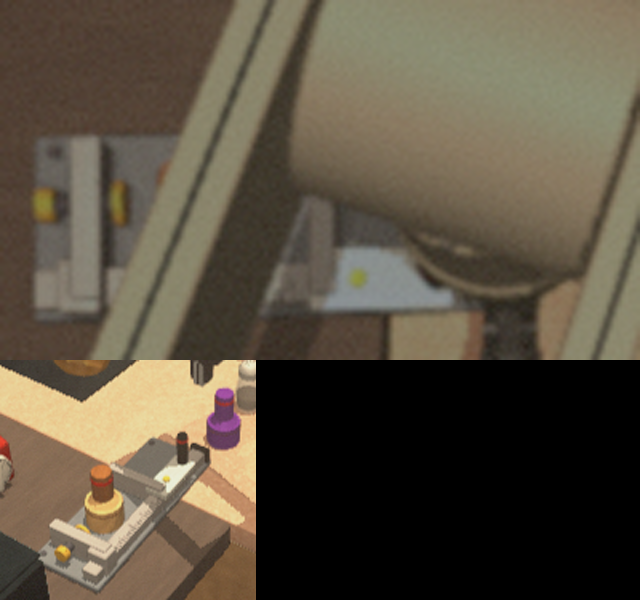

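The stamp stands upright on the bed in front of the anvil (top anvil at (120,202)), and the jaw is still open. Next the shut fingers go down behind the post.

Emit:
apply_moves(angular=[[0,0,0],[0,0,0],[0,0,0],[0,0,0],[0,0,0],[0,0,0],[0,0,0]], travel=[[0.095,0,-0.2],[0,0,-0.6],[0,0,-0.7],[0,0,-0.7],[0,0,-0.3],[0,0,-0.06],[0,0,0]], jaw=[0,0,0,0,0,0,0])

```text
time: 11.82
tool_pos: [524.2, -101.4, 76.9]
tcp_rot: [179.9, 0.0, 92.9]
ft_force: [1.0, 1.3, 0.2]
finger_gap: 0.1
grip_force: 0.0
```

Emit:
apply_moves(angular=[[0,0,0],[0,0,0],[0,0,0],[0,0,0],[0,0,0],[0,0,0],[0,0,0],[0,0,0],[0,0,0],[0,0,0]], travel=[[-0.005,0.1,0],[-0.005,0.1,0],[-0.005,0.1,0],[-0.005,0.1,0],[-0.003,0.05,0],[-0.003,0.05,0],[-0.003,0.05,0],[-0.003,0.05,0],[0,0,0],[0,0,0]], jaw=[0,0,0,0,0,0,0,0,0,0])

```text
time: 13.08
tool_pos: [522.2, -77.4, 76.0]
tcp_rot: [-180.0, 0.0, 92.9]
ft_force: [-0.6, -0.0, -0.3]
finger_gap: 0.1
grip_force: 0.0
```

Emit:
apply_moves(angular=[[0,0,0],[0,0,0],[0,0,0],[0,0,0],[0,0,0],[0,0,0],[0,0,0],[0,0,0],[0,0,0],[0,0,0]], travel=[[-0.003,0.05,0],[-0.003,0.05,0],[-0.003,0.05,0],[-0.003,0.05,0],[-0.003,0.05,0],[-0.003,0.05,0],[-0.003,0.05,0],[-0.003,0.05,0],[-0.003,0.05,0],[-0.003,0.05,0]], jaw=[0,0,0,0,0,0,0,0,0,0])

```text
time: 14.32
tool_pos: [521.0, -57.3, 76.0]
tcp_rot: [180.0, 0.0, 92.9]
ft_force: [0.7, -3.5, 0.6]
finger_gap: 0.2
grip_force: 1.6
```

Emit:
apply_moves(angular=[[0,0,0],[0,0,0],[0,0,0],[0,0,0],[0,0,0],[0,0,0],[0,0,0],[0,0,0],[0,0,0],[0,0,0]], travel=[[-0.003,0.05,0],[-0.003,0.05,0],[-0.003,0.05,0],[-0.003,0.05,0],[-0.003,0.05,0],[-0.003,0.05,0],[-0.003,0.05,0],[-0.003,0.05,0],[-0.003,0.05,0],[-0.003,0.05,0]], jaw=[0,0,0,0,0,0,0,0,0,0])

```text
time: 15.58
tool_pos: [519.8, -37.6, 76.1]
tcp_rot: [180.0, 0.0, 92.9]
ft_force: [0.7, -5.5, 1.4]
finger_gap: -0.1
grip_force: 2.6
```

```bash
python3 - <<'E'
from h import *
snap("scene","s3.png",(150,200,310,320),5)
E
```

```text
(no output)
```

View pics/s3.png

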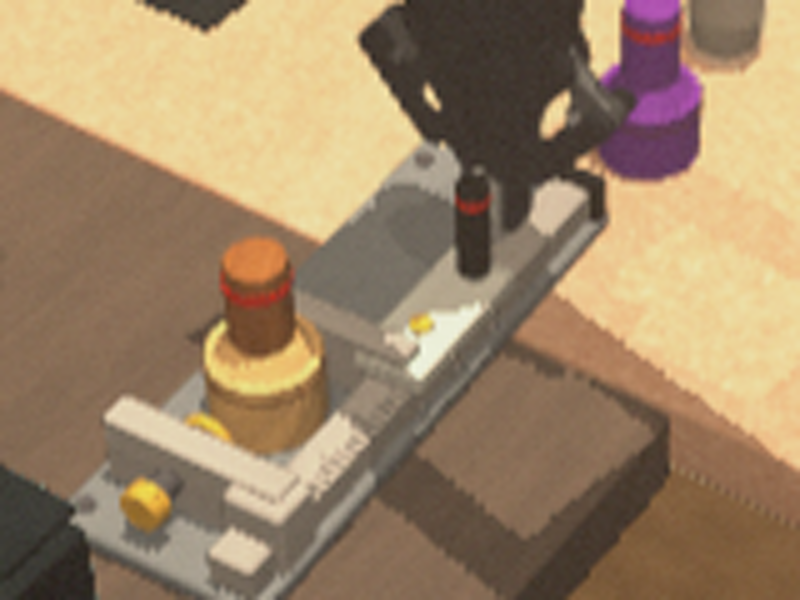

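The jaw is near or touching the foot, with a visible gap still between foot and anvil. I'll close in more slowly.

Emit:
apply_moves(angular=[[0,0,0],[0,0,0],[0,0,0],[0,0,0],[0,0,0],[0,0,0],[0,0,0]], travel=[[-0.001,0.025,0],[-0.001,0.025,0],[-0.002,0.025,0],[-0.001,0.025,0],[-0.001,0.025,0],[-0.001,0.025,0],[0,0,0]], jaw=[0,0,0,0,0,0,0])

```text
time: 16.5
tool_pos: [519.5, -31.5, 76.1]
tcp_rot: [-180.0, 0.0, 92.9]
ft_force: [0.7, -4.9, 2.5]
finger_gap: 0.2
grip_force: 2.4
```

Emit:
apply_moves(angular=[[0,0,0],[0,0,0],[0,0,0],[0,0,0]], travel=[[-0.001,0.01,0],[0,0.01,0],[-0.001,0.01,0],[0,0.01,0]], jaw=[0,0,0,0])

```text
time: 17.0
tool_pos: [519.5, -30.0, 76.1]
tcp_rot: [180.0, 0.0, 92.9]
ft_force: [1.0, -4.8, 1.5]
finger_gap: 0.1
grip_force: 2.6
```

```bash
python3 - <<'E'
from h import *
f=[]
for i in range(6): snap("scene","s4.png",(165,245,245,305),10); f.append(r.sense()["ft_force"])
print(np.mean(f,0),np.std(f,0),r.sense()["tool_pos"])
E
```

```text
[ 0.12912191 -4.98782105  2.1652915 ] [0.71936539 0.54155508 0.74823275] [519.46210391 -29.89309182  76.0683467 ]
```

View pics/s4.png

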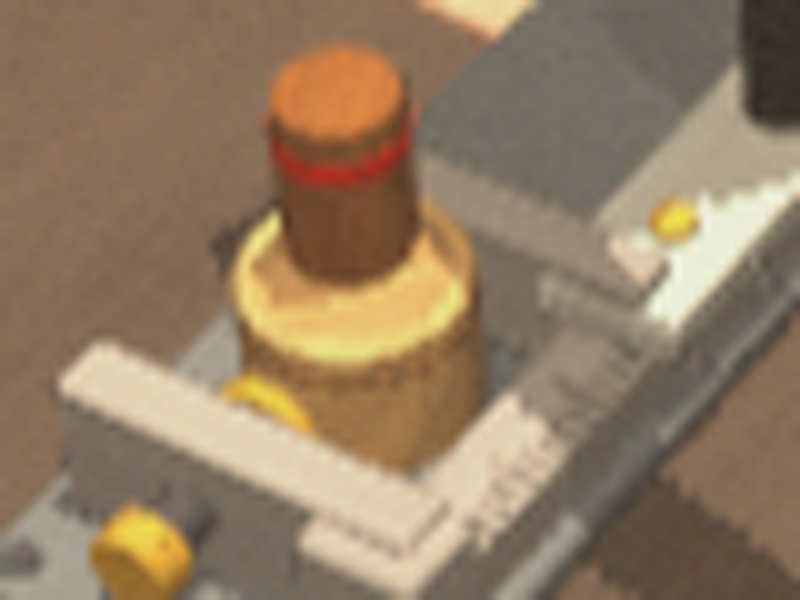

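The foot is against the sliding jaw and only a few mm short of the anvil, being pushed with about 5 N. I'll creep in.

Emit:
apply_moves(angular=[[0,0,0],[0,0,0],[0,0,0],[0,0,0],[0,0,0]], travel=[[-0.001,0.0075,0],[0,0.0075,0],[-0.001,0.0075,0],[0,0.0075,0],[0,0,0]], jaw=[0,0,0,0,0])

```text
time: 17.92
tool_pos: [519.4, -28.7, 76.1]
tcp_rot: [180.0, 0.0, 92.9]
ft_force: [0.8, -5.0, 2.0]
finger_gap: 0.3
grip_force: 2.5
```

Emit:
apply_moves(angular=[[0,0,0],[0,0,0],[0,0,0],[0,0,0],[0,0,0]], travel=[[-0.001,0.0075,0],[0,0.0075,0],[-0.001,0.0075,0],[0,0.0075,0],[0,0,0]], jaw=[0,0,0,0,0])

```text
time: 18.55
tool_pos: [519.3, -27.4, 76.0]
tcp_rot: [180.0, 0.0, 92.9]
ft_force: [0.3, -4.7, 1.7]
finger_gap: 0.3
grip_force: 2.5
```

Emit:
apply_moves(angular=[[0,0,0],[0,0,0],[0,0,0],[0,0,0],[0,0,0]], travel=[[-0.001,0.0075,0],[0,0.0075,0],[-0.001,0.0075,0],[0,0.0075,0],[0,0,0]], jaw=[0,0,0,0,0])

```text
time: 19.18
tool_pos: [519.2, -26.1, 76.0]
tcp_rot: [-180.0, -0.0, 92.9]
ft_force: [1.0, -4.5, 2.8]
finger_gap: -0.3
grip_force: 2.4
```

Emit:
apply_moves(angular=[[0,0,0],[0,0,0],[0,0,0],[0,0,0],[0,0,0]], travel=[[-0.001,0.0075,0],[0,0.0075,0],[-0.001,0.0075,0],[0,0.0075,0],[0,0,0]], jaw=[0,0,0,0,0])

```text
time: 19.8
tool_pos: [519.1, -25.6, 76.1]
tcp_rot: [-180.0, 0.1, 92.9]
ft_force: [-0.2, -8.3, 2.7]
finger_gap: -0.1
grip_force: 4.0
```

Contact with the anvil: the force has risen to 8 N.

Emit:
apply_moves(angular=[[0,0,0],[0,0,0]], travel=[[0,0.004,0],[0,0,0]], jaw=[0,0])

```text
time: 20.05
tool_pos: [519.1, -25.6, 76.1]
tcp_rot: [-180.0, 0.1, 92.9]
ft_force: [-0.8, -8.4, 2.8]
finger_gap: 0.3
grip_force: 4.3
```

```bash
python3 - <<'E'
from h import *
f=[]
for i in range(8): r.snapshot("scene"); f.append(r.sense()["ft_force"])
print(np.mean(f,0),np.std(f,0),r.sense()["time"])
E
```

```text
[-0.11724141 -8.78413556  3.0167538 ] [0.48362793 0.49640243 0.50206982] 20.45
```

Emit:
apply_moves(angular=[[0,0,0],[0,0,0],[0,0,0],[0,0,0],[0,0,0],[0,0,0],[0,0,0],[0,0,0],[0,0,0],[0,0,0],[0,0,0],[0,0,0]], travel=[[0,0.003,0],[0,0,0],[0,0,0],[0,0,0],[0,0,0],[0,0,0],[0,0,0],[0,0,0],[0,0,0],[0,0,0],[0,0,0],[0,0,0]], jaw=[0,0,0,0,0,0,0,0,0,0,0,0])

```text
time: 21.95
tool_pos: [519.1, -25.5, 76.1]
tcp_rot: [-180.0, 0.1, 92.9]
ft_force: [0.0, -9.5, 3.0]
finger_gap: -0.1
grip_force: 4.6
```

```bash
python3 - <<'E'
from h import *
f=[]
for i in range(8): r.snapshot("scene"); f.append(r.sense()["ft_force"])
print(np.mean(f,0),r.sense()["time"])
E
```

```text
[-0.11569966 -9.17612936  3.22066622] 22.35
```

The force held steady at about 9.2 N for nearly 2 s. Now I'll back straight off along -y, then go up.

Emit:
apply_moves(angular=[[0,0,0],[0,0,0],[0,0,0],[0,0,0],[0,0,0],[0,0,0],[0,0,0],[0,0,0],[0,0,0],[0,0,0],[0,0,0],[0,0,0],[0,0,0],[0,0,0],[0,0,0]], travel=[[0,-0.01,0],[0,-0.02,0],[0.002,-0.04,0],[0.005,-0.1,0],[0.01,-0.2,0],[0.015,-0.3,0],[0.015,-0.3,0],[0,0,0.3],[0,0,0.7],[0,0,0.8],[0,0,0.8],[0,-0.5,0.4],[-0.3,-0.9,0],[-0.3,-0.9,0],[0,0,0]], jaw=[0,0,0,0,0,0,0,0,0,0,0,0,0,0,0])

```text
time: 24.22
tool_pos: [496.0, -158.4, 196.0]
tcp_rot: [-180.0, 0.0, 92.7]
ft_force: [-0.6, -0.3, -0.9]
finger_gap: 0.2
grip_force: 0.0
```

```bash
python3 - <<'E'
from h import *
snap("scene","s5.png",(150,150,350,300),4)
E
```

```text
(no output)
```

View pics/s5.png

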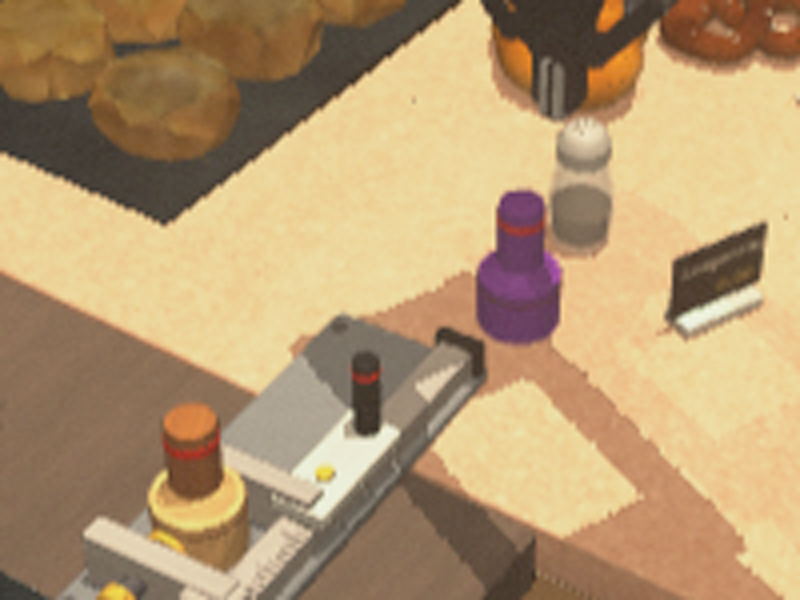

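The stamp is upright at (195,490), nipped between the jaw and the anvil. The shaker and ticket are undisturbed and the arm is clear.

```bash
python3 -c "
from bench import r
print(r.hand_in())"
```

```text
the job is handed in; nothing more can be done
None
```

The stamp stands upright and lightly nipped between jaw and anvil after about 2 s of steady thumb pressure near 9 N, the shaker and ticket are where they stood, and the job is handed in (no verdict returned).

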